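# Tip only the slim cells into the battery organiser

### The arm

A 6-joint arm with a two-finger parallel gripper is mounted at the origin on the work surface. World frame = base frame: x ahead of the robot, y to its left, z up, the work surface at z = 0. Lengths are in mm, angles in degrees, forces in N, time in s.
With the tool pointing down it reaches from about 300 to 850 mm from the base axis. Payload 4.2 kg.
Tool frame: the origin (TCP) lies between the finger pads; the fingertips stand 11 mm ahead of it and the grasp point (between the pads) lies 8 mm behind it (env.tips_ahead is the distance from the TCP to the fingertips, in mm); z points along the fingers, y is the line along which they close (so a half turn about z gives the same grasp; the last joint's range is limited). The gripper opens to 91 mm and grips with 3 to 60 N. Pads are 32 mm wide; open, the fingers measure 118 mm over their backs; the gripper's body (76 mm by 178 mm) begins 60 mm behind the grasp point.
Start: joints at [75.115, 18.312, 89.639, -0, 72.044, -1.146], TCP at [136.568, 558.562, 224.976] pointing down, gripper open.
Joint ranges: [-177.97, 177.97], [-48.28, 115.42], [12.27, 149.76], [-77.06, 257.06], [2.81, 150.46], [-146.56, 146.56]. Speed limits (degrees/s): [147.25, 147.25, 180, 180, 180, 180].

### API

Orientations are given as [roll, pitch, yaw] about the fixed x, y, z axes, in that order (R = Rz(yaw) Ry(pitch) Rx(roll)).
In Python, from workcell import env, cams gives the robot as it stands.
- The arm moves only by the tool step_arm, never from a script. Its arguments are lists of equal length, an entry for each row: "linear": the shift along the tool's x, y, z in units of 30 cm (1.0 is 30 cm), a list of three; "turn": the turn about the tool's z in units of 360 degrees (1.0 is 360 degrees). In form: {"linear": [[tx, ty, tz], ...], "turn": [turn, ...]}. A call has 1 to 20 rows; each row is the pose to reach, as a shift and turn from the pose commanded when the call began, along the tool's axes at that moment, turning the shorter way round; what a row does not reach only later rows make up. A row lasts 1/8 s, in which the tool goes at most 62.5 mm and 10.7 degrees, less where a joint would pass 70% of its speed; a pose out of reach is approached as far as the arm can. A call with a number of a shift or a turn outside -1 to 1 is refused whole. A call with a gripper value outside its range is refused whole. "fingers" is the closure, from -1 (fully open) to 1 (shut), so that 0 is half open, set as the call begins (left out, the last holds). The fingers move at their own pace and stop on an object; "force" is the grip in N (left out, the last holds). Time passes only in rows, so rows that repeat a pose let the fingers close. It gives the time, the measured TCP pose, the force, the opening and the grip force at its end, in the units of the state.
- env.state(): the state, without advancing time (a new reading comes with each control period).
- cams.grab_frame(name): name is "side" or "top"; returns a dict with "color" (420x560x3 uint8, blue, green, red), "fx", "fy", "cx", "cy" (pixels), "extrinsics" (4x4, takes a point from camera to world coordinates). Camera axes: x right, y down, z forward; pixel columns grow to the right and rows downward; lengths in mm; the calibration is good to about 2 mm. A picture is of the moment at which its call begins. There is no depth.
- env.job_done(): hands the job in; it is judged then, once.
The state is a dict: "time_s": time; "qpos": joint angles; "qvel": joint speeds; "effort": joint torques, N m; "ee_pos": TCP position; "ee_rot": TCP orientation; "force": force on the tool from outside, world axes, zero at the start; "torque": the same for the moment, N m; "gripper_width": finger opening in mm; "gripper_force": force on a finger pad.
Only numpy, scipy, OpenCV 4.12 (cv2) and the standard library are available. Lean on these libraries where they do the work, as an engineer would, in place of code of your own. Each camera call takes 0.05 s, during which the arm holds its last target. There are 200 camera calls.

### The job

Get the two slim batteries out of the divided tray and into the white battery organiser by tipping the tray, while the two fat batteries stay in it throughout. Lift the tray out of its drawer, set it flat on the shelf with the slim-battery compartment facing the organiser and let go of it, then take it afresh by the bar at the fat-battery end and tip it so that the slim ones roll out over their lip into the organiser. Afterwards put the tray back flat on the shelf, fat batteries still in it, and let go; do not disturb the other things.

Things in the scene. Friction and masses are not known exactly. Their poses are not given: they have to be found in the camera images.
- tray: Pale wood two-compartment tray, 177 mm (its x) by 84 mm (y), 0.2-0.33 kg empty; starts in the drawer. Origin: centre of its underside, z up. Slim batteries in the +x compartment, fat ones in the -x. Floor 4 mm thick, flat to 59 mm either side of the middle, then a 35 degree ramp up to an open lip at each end. Side walls 46 mm high at y = +-40 mm.
- divider (a point): Middle of the top edge of the tray's upright divider, 84 mm above the underside; the divider is 10 mm thick (tray x), 76 mm long (y). It is the only place where fingers fit while the tray is in the drawer. Axes as the tray's.
- slim_lip (a point): Middle of the lip (end edge of the ramp) of the slim-battery compartment: 86 mm along tray +x, 23 mm above the underside. Batteries roll out here only when tipped well past 35 degrees; about 55 is sure.
- fat_bar (a point): Centre of the end bar over the lip at the fat-battery end: 81 mm along tray -x, 63 mm above the underside. Bar along tray y, 10 x 10 mm thick, full width, open below it for about 35 mm. A like bar spans the slim end; batteries pass under it.
- slim1: Slim battery, 14.5 mm in diameter, 50 mm long, 24 g; origin at its centre, y along its length. Lies across the +x compartment of the tray.
- slim2: Second slim battery, same as slim1.
- fat1: Fat battery, 26 mm in diameter, 50 mm long, 66 g; origin at its centre, y along its length. Lies across the -x compartment of the tray.
- fat2: Second fat battery, same as fat1.
- organiser: White plastic battery organiser, fixed, left or right of the midline with the drawer on the other side. Open bay 130 x 130 mm outside, walls 4 mm thick and 45 mm high, floor about 4 mm; origin: centre of the bay's underside. On its +x side a 28 mm high slot strip (x 65 to 99 mm) and the flap standing open (x 92 to 116 mm, up to 97 mm high).
- drawer: Clear plastic drawer lifted out of its unit, fixed, 200 mm (x) by 108 mm (y) outside, walls 4 mm thick and 66 mm high, floor 4 mm; origin: centre of its underside. The tray stands in it with about 8 mm to spare on each side. A small lip handle sticks out 11 mm at -x.
- saucer: Bystander: blue ceramic saucer, 124 mm across, 18 mm high; origin: centre of its underside.
- clothes_peg: Bystander: steel spring-hinge clothes peg lying flat, 74 x 16 x 12 mm; origin: centre of its underside.
- torch: Bystander: aluminium torch lying on a rubber foot, 120 mm long, 36 mm high; origin: centre of its underside.
- tape_roll: Bystander: small roll of brown tape lying flat, 52 mm across, 19 mm high; origin: centre of its underside.
- padlock: Bystander: brass padlock standing up, 20 x 40 mm, 61 mm high; origin: centre of its underside.
There are look-alikes about, which are no part of the job. Leave any red or yellow look-alike of the slim2 alone.

How it is judged:
By the outcome, as a careful person would: the job done as asked, in the order asked, and still so for the second after the job is handed in, with the robot touching nothing.
It also fails if it takes over 72 s, if anything falls off the work surface, if the arm or the gripper's body presses on something with over 40 N, if the wrist force passes 120 N, or if a joint passes its speed limit or range.

## Working session

There is one attempt and no reset: what is moved stays moved. The work goes in short steps, Python scripts to look and compute and a tool call to move; the robot and the scene stay as the last step left them, time stands still between calls to the robot, and variables do not carry over. Pictures are saved under pics/ and viewed, at most 10 in all, crops included, and the job is handed in when it is done.

Besides the shell and the picture viewer there is one more tool, called after "Emit:" as name(argument=value, ...), one argument or row to a line, values as JSON. step_arm: Moves the arm, as the interface text tells. Its arguments: {"type":"object","properties":{"linear":{"type":"array"},"turn":{"type":"array"},"fingers":{"type":"number"},"force":{"type":"number"}},"required":["linear","turn"]}

```bash
mkdir -p pics; ls; python3 - <<'E'
from workcell import env,cams
import cv2
print(env.state())
for n in("top","side"):
    f=cams.grab_frame(n);cv2.imwrite(f"pics/{n}0.png",f["color"]);print(n,f["fx"],f["fy"],f["cx"],f["cy"],f["extrinsics"].tolist() if hasattr(f["extrinsics"],'tolist') else f["extrinsics"])
E
```

```text
pics
{'time_s': 0.0, 'qpos': array([ 7.51166547e+01,  1.83505561e+01,  8.97055463e+01, -1.90151574e-04,
        7.20425522e+01, -1.14500805e+00]), 'qvel': array([ 0.00608835,  0.04817899,  0.03232885, -0.0633497 , -0.16403618,
       -0.06802858]), 'effort': array([ 1.45893551e-03, -4.12467706e+01, -2.31982791e+01,  7.28265988e-02,
        4.56990651e-02, -1.51758968e-04]), 'ee_pos': array([136.42533203, 558.09342688, 224.13695445]), 'ee_rot': array([-1.79901361e+02, -1.79064709e-03,  1.66261720e+02]), 'force': array([-0.37529108, -0.23374322,  0.37474338]), 'torque': array([-0.04616785,  0.00725562,  0.01820421]), 'gripper_force': 0.0, 'gripper_width': 91.3683117040472}
top 402.8769424218982 402.8769424218982 283.3536736411911 215.49772685742346 [[0.02502041575662049, -0.9963238918858242, 0.0819309541800314, 523.7952006190083], [-0.9996276207866902, -0.025827576156899647, -0.008806592428424753, 3.4624718201269187], [0.010890296401232598, -0.08168010019180985, -0.9965990982721936, 850.0146176596486], [0.0, 0.0, 0.0, 1.0]]
side 447.2130853910113 447.2130853910113 275.4975640634178 215.58861999161675 [[0.9596737128077039, -0.12165335230055747, 0.25343012216370964, 389.604565611157], [-0.2802448604522521, -0.4849410771005927, 0.8284292184191806, -695.0521919947483], [0.022117484847380128, -0.8660442330588856, -0.4994779306931113, 511.4225635795907], [0.0, 0.0, 0.0, 1.0]]
```

View pics/top0.png

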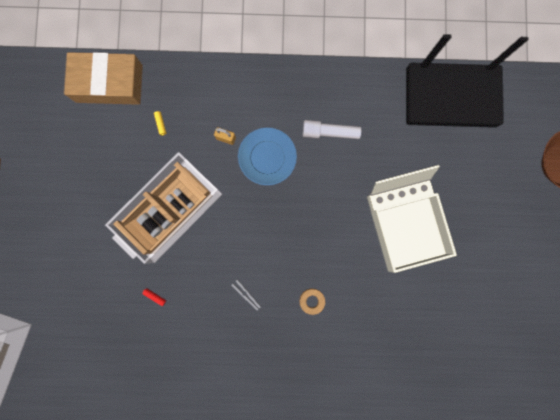

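View pics/side0.png

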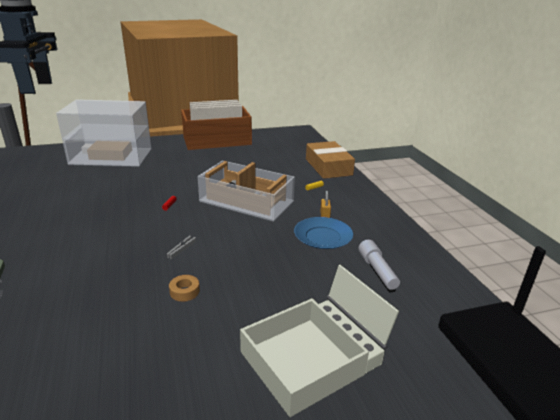

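The drawer with the tray is on the left, with its centre near top-view pixel (163,208), and the organiser is at about (412,230). The space between them near (325,235) is free. I'll enlarge both for exact points.

```bash
python3 - <<'E'
import cv2,numpy as np
im=cv2.imread("pics/top0.png")
a=cv2.resize(im[148:268,98:228],None,fx=4.6,fy=4.6,interpolation=cv2.INTER_CUBIC)
cv2.imwrite("pics/c1.png",a)
b=cv2.resize(im[160:280,290:460],None,fx=4.6,fy=4.6,interpolation=cv2.INTER_CUBIC)
cv2.imwrite("pics/c2.png",b)
E
```

```text
(no output)
```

View pics/c1.png

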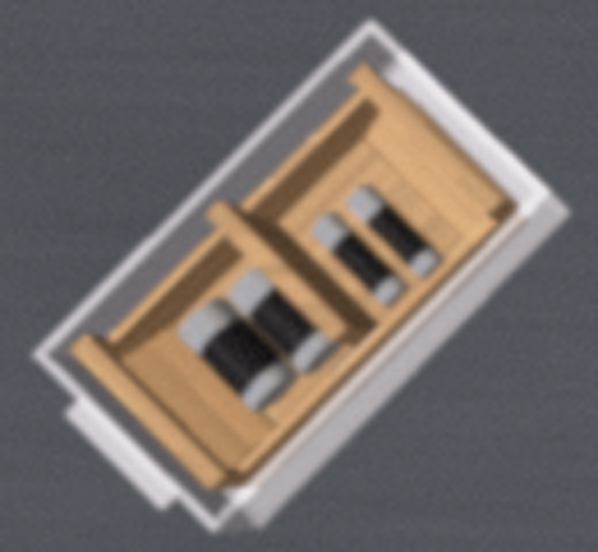

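View pics/c2.png

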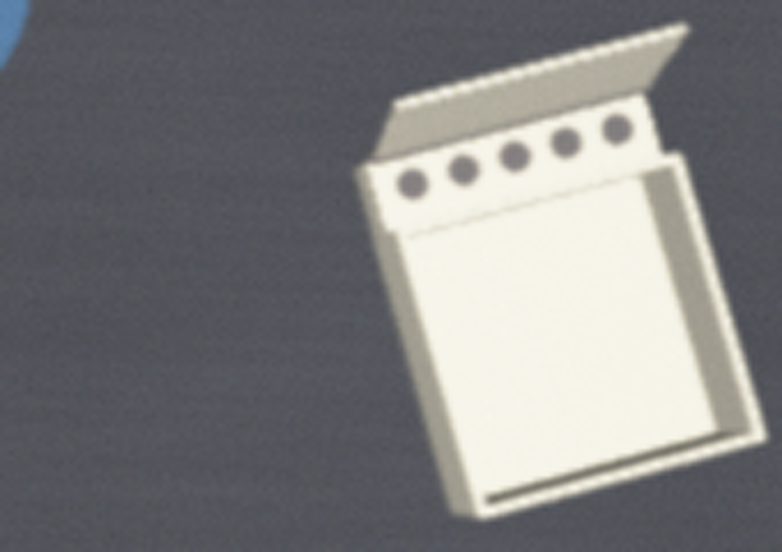

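The crops show the tray with its slim end towards the image's upper right. Readings from crop c1:
- Fat bar top: (88,345) to (222,480).
- Divider top: about (217,210) to (355,325).
- Drawer rim corners: (372,22), (565,212), (215,528) and (38,355).

In crop c2, the organiser rim corners are (685,158), (765,437) and (480,518).

```bash
cat > h.py <<'E'
import numpy as np
from workcell import env,cams
def ray(f,u,v,z):
    E=np.array(f["extrinsics"]);d=E[:3,:3]@[(u-f["cx"])/f["fx"],(v-f["cy"])/f["fy"],1];o=E[:3,3]
    return o+d*(z-o[2])/d[2]
def proj(f,p):
    E=np.array(f["extrinsics"]);c=E[:3,:3].T@(np.array(p)-E[:3,3]);return f["fx"]*c[0]/c[2]+f["cx"],f["fy"]*c[1]/c[2]+f["cy"]
E
python3 - <<'E'
from h import *
f=cams.grab_frame("top")
np.set_printoptions(precision=1,suppress=True)
def c(x,y,u0,v0,z): return ray(f,(x+.5)/4.6-.5+u0,(y+.5)/4.6-.5+v0,z)[:2]
dr=np.array([c(x,y,98,148,66) for x,y in[(372,22),(565,212),(215,528),(38,355)]])
print("drawer",dr.mean(0),[np.linalg.norm(dr[i]-dr[(i+1)%4]) for i in range(4)],np.degrees(np.arctan2(*(dr[0]-dr[3])[::-1])),np.degrees(np.arctan2(*(dr[1]-dr[2])[::-1])))
fb=np.array([c(x,y,98,148,72) for x,y in[(88,345),(222,480)]]);print("fatbar",fb.mean(0),fb[0]-fb[1],np.linalg.norm(fb[0]-fb[1]),np.degrees(np.arctan2(*(fb[0]-fb[1])[::-1]))-90)
dv=np.array([c(x,y,98,148,88) for x,y in[(217,210),(355,325)]]);print("div",dv.mean(0),np.linalg.norm(dv[0]-dv[1]),np.degrees(np.arctan2(*(dv[0]-dv[1])[::-1]))-90)
o=np.array([c(x,y,290,160,45) for x,y in[(685,158),(765,437),(480,518)]]);print("org",(o[0]+o[2])/2,np.linalg.norm(o[0]-o[1]),np.linalg.norm(o[1]-o[2]),np.degrees(np.arctan2(*(o[0]-o[1])[::-1])),np.degrees(np.arctan2(*(o[2]-o[1])[::-1]))-90)
for n,u,v,z in(("tape",312,302,10),("saucer",267,157,10),("torch",332,130,20),("pegR",260,310,5),("padlock",224,136,40)):print(n,ray(f,u,v,z)[:2])
E
```

```text
drawer [596.9 232.4] [np.float64(117.13461865669683), np.float64(196.95015329262142), np.float64(105.34368429617938), np.float64(198.38086106484678)] -42.40906010846551 -45.840064621462375
fatbar [538.3 287.7] [54.9 58.9] 80.4594557166691 -42.97999961461129
div [598.9 231.4] 74.90484594319693 -37.99023292767548
org [ 562.2 -271.3] 125.99014193645523 129.73855199218798 15.699099245697598 17.00476562067456
tape [415.9 -67.4]
saucer [716.1  33.7]
torch [ 775.3 -101.8]
pegR [396.4  39.3]
padlock [750.5 121.9]
```

```bash
cat >> h.py <<'E'
def calc(cur,tgt):
    """cur,tgt: commanded (x,y,z,yaw); prints shift in 30 cm units and turn in revolutions"""
    y=np.radians(cur[3]);d=np.array(tgt[:3])-cur[:3]
    t=(cur[3]-tgt[3]+180)%360-180
    r=[d[0]*np.cos(y)+d[1]*np.sin(y),d[0]*np.sin(y)-d[1]*np.cos(y),-d[2]]
    print(np.round(np.array(r)/300,4),round(t/360,4))
E
python3 - <<'E'
from h import *
calc((136.57,558.56,224.98,166.26),(598,232,170,46.5))
E
```

```text
[-1.7526 -0.6921  0.1833] 0.3327
```

Emit:
step_arm(
  linear=[
    [-0.9, -0.35, 0],
    [-0.9, -0.35, 0],
    [-0.9, -0.35, 0],
    [-0.9, -0.35, 0],
    [-0.9, -0.35, 0],
    [-0.9, -0.35, 0],
    [-0.9, -0.35, 0],
    [-0.9, -0.35, 0],
    [-0.9, -0.35, 0],
    [-0.9, -0.35, 0],
    [-0.9, -0.35, 0],
    [-0.9, -0.35, 0],
    [-0.9, -0.35, 0],
  ],
  turn=[0.3327, 0.3327, 0.3327, 0.3327, 0.3327, 0.3327, 0.3327, 0.3327, 0.3327, 0.3327, 0.3327, 0.3327, 0.3327],
  fingers=-0.1,
  force=20,
)

```text
time_s: 1.78
ee_pos: [373.8, 392.4, 224.8]
ee_rot: [-180.0, 0.0, 46.6]
force: [0.2, -0.2, -0.1]
gripper_width: 50.3
gripper_force: 0.0
```

```bash
python3 - <<'E'
from h import *
print(env.state()["ee_pos"],env.state()["ee_rot"])
calc((373.8,392.5,224.98,46.5),(598,232,150,46.5))
E
```

```text
[373.82378765 392.37440704 224.78480815] [-1.79996329e+02  1.80533099e-02  4.66187562e+01]
[0.1264 0.9104 0.2499] 0.0
```

Emit:
step_arm(
  linear=[
    [0.126, 0.91, 0.2],
    [0.126, 0.91, 0.2],
    [0.126, 0.91, 0.2],
    [0.126, 0.91, 0.2],
    [0.126, 0.91, 0.2],
    [0.126, 0.91, 0.2],
    [0.126, 0.91, 0.2],
    [0.126, 0.91, 0.3],
    [0.126, 0.91, 0.4],
    [0.126, 0.91, 0.46],
    [0.126, 0.91, 0.5],
    [0.126, 0.91, 0.52],
    [0.126, 0.91, 0.52],
  ],
  turn=[0, 0, 0, 0, 0, 0, 0, 0, 0, 0, 0, 0, 0],
)

```text
time_s: 3.4
ee_pos: [598.1, 232.1, 69.2]
ee_rot: [180.0, -0.0, 46.5]
force: [0.3, 0.1, 0.1]
gripper_width: 50.2
gripper_force: 0.0
```

```bash
python3 - <<'E'
from h import *
import cv2
f=cams.grab_frame("side");a=cv2.resize(f["color"][130:250,160:330],None,fx=4.6,fy=4.6,interpolation=cv2.INTER_CUBIC);cv2.imwrite("pics/c3.png",a)
print(env.state()["ee_pos"],env.state()["force"])
E
```

```text
[598.33474912 232.10014696  69.5491526 ] [ 0.00326118  1.58564002 -0.28566425]
```

View pics/c3.png

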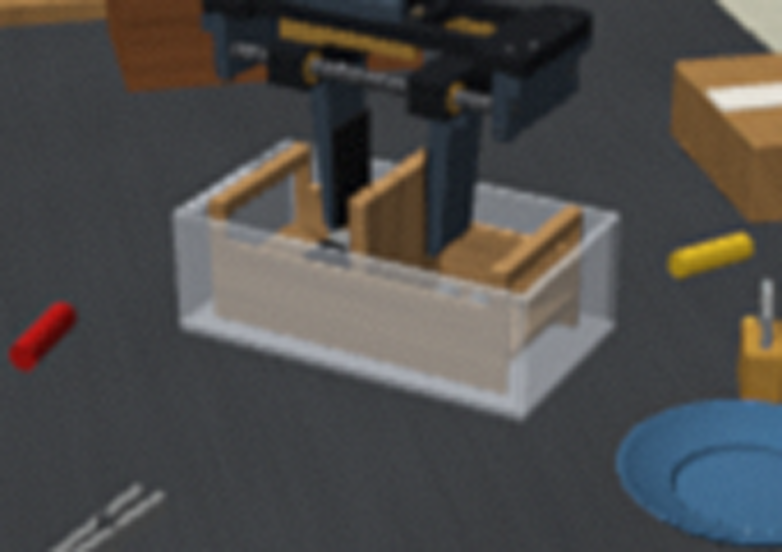

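In crop c3 the fingers straddle the divider, whose top runs from about (355,200) to (425,155). I'll close and then lift straight up.

Emit:
step_arm(
  linear=[
    [0, 0, 0],
    [0, 0, 0],
    [0, 0, 0],
    [0, 0, 0],
    [0, 0, -0.01],
    [0, 0, -0.03],
    [0, 0, -0.07],
    [0, 0, -0.12],
    [0, 0, -0.18],
    [0, 0, -0.24],
    [0, 0, -0.3],
    [0, 0, -0.36],
    [0, 0, -0.39],
    [0, 0, -0.4],
    [0, 0, -0.4],
  ],
  turn=[0, 0, 0, 0, 0, 0, 0, 0, 0, 0, 0, 0, 0, 0, 0],
  fingers=1,
  force=45,
)

```text
time_s: 5.32
ee_pos: [597.7, 231.8, 188.7]
ee_rot: [-180.0, 0.0, 46.5]
force: [0.4, 0.6, -5.3]
gripper_width: 9.9
gripper_force: 45.0
```

```bash
python3 - <<'E'
from h import *
calc((598.1,232.1,189,46.5),(521,-80,189,16.3))
E
```

```text
[-0.9315  0.5297 -0.    ] 0.0839
```

Emit:
step_arm(
  linear=[
    [-0.009, 0.005, 0],
    [-0.037, 0.021, 0],
    [-0.084, 0.048, 0],
    [-0.149, 0.085, 0],
    [-0.215, 0.122, 0],
    [-0.29, 0.165, 0],
    [-0.373, 0.212, 0],
    [-0.466, 0.265, 0],
    [-0.559, 0.318, 0],
    [-0.643, 0.366, 0],
    [-0.718, 0.408, 0],
    [-0.783, 0.445, 0],
    [-0.848, 0.483, 0],
    [-0.895, 0.51, 0],
    [-0.922, 0.525, 0],
    [-0.9315, 0.53, 0],
    [-0.9315, 0.53, 0],
    [-0.9315, 0.53, 0],
  ],
  turn=[0.001, 0.0034, 0.0076, 0.0134, 0.0194, 0.026, 0.0336, 0.042, 0.0504, 0.058, 0.0647, 0.0706, 0.0764, 0.0806, 0.083, 0.0839, 0.0839, 0.0839],
)

```text
time_s: 7.58
ee_pos: [521.0, -79.7, 188.9]
ee_rot: [-180.0, -0.0, 16.3]
force: [0.8, -0.8, -5.3]
gripper_width: 9.6
gripper_force: 45.0
```

Emit:
step_arm(
  linear=[
    [0, 0, 0.01],
    [0, 0, 0.04],
    [0, 0, 0.09],
    [0, 0, 0.16],
    [0, 0, 0.24],
    [0, 0, 0.31],
    [0, 0, 0.36],
    [0, 0, 0.385],
    [0, 0, 0.4],
    [0, 0, 0.408],
    [0, 0, 0.412],
    [0, 0, 0.412],
    [0, 0, 0.412],
  ],
  turn=[0, 0, 0, 0, 0, 0, 0, 0, 0, 0, 0, 0, 0],
)

```text
time_s: 9.2
ee_pos: [521.0, -80.3, 65.6]
ee_rot: [180.0, -0.0, 16.3]
force: [0.8, 0.0, -4.6]
gripper_width: 9.7
gripper_force: 45.0
```

Emit:
step_arm(
  linear=[
    [0, 0, 0],
    [0, 0, 0],
    [0, 0, 0],
    [0, 0, -0.03],
    [0, 0, -0.15],
    [0, 0, -0.3],
    [0, 0, -0.45],
    [0, 0, -0.5],
    [0, 0, -0.5],
  ],
  turn=[0, 0, 0, 0, 0, 0, 0, 0, 0],
  fingers=-0.2,
)

```text
time_s: 10.32
ee_pos: [521.0, -80.3, 216.0]
ee_rot: [180.0, -0.1, 16.3]
force: [-0.2, -0.2, -1.0]
gripper_width: 54.8
gripper_force: 0.0
```

```bash
python3 - <<'E'
from h import *
import cv2
s=env.state();print(s["ee_pos"],s["ee_rot"],s["force"])
f=cams.grab_frame("side");cv2.imwrite("pics/s4.png",cv2.resize(f["color"][200:400,150:400],None,fx=3,fy=3,interpolation=cv2.INTER_CUBIC))
f=cams.grab_frame("top");cv2.imwrite("pics/t4.png",f["color"])
E
```

```text
[521.01694937 -80.27918867 215.96070778] [ 1.79960757e+02 -8.87163655e-02  1.62844010e+01] [-0.17247764 -0.18676787 -1.00404594]
```

View pics/s4.png

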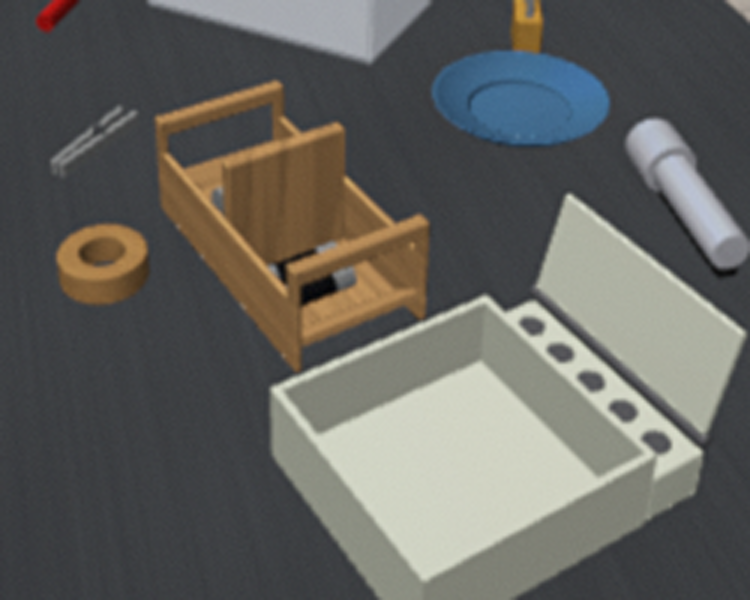

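The tray stands flat on the shelf, with its slim end facing the organiser and all batteries in it. In the crop the fat bar runs from (157,120) to (283,85). Next I'll enlarge both bars against a predicted outline to get the sideways offset.

```bash
cat > ov.py <<'E'
from h import *
import cv2
def local(c,yaw,p):
    y=np.radians(yaw);return [c[0]+p[0]*np.cos(y)-p[1]*np.sin(y),c[1]+p[0]*np.sin(y)+p[1]*np.cos(y),p[2]]
E
python3 - <<'E'
from ov import *
f=cams.grab_frame("side");c=(521,-80.3);yaw=-73.7
out=[]
for bx,(u,v) in((-81,(195,220)),(81,(240,265))):
    K=6;S=60;big=cv2.resize(f["color"][v:v+S,u:u+S],None,fx=K,fy=K,interpolation=cv2.INTER_CUBIC)
    ov=big.copy();s=1 if True else 0
    pts=[]
    for x,y,z in((bx+5,-42,68),(bx+5,42,68),(bx-5,42,68),(bx-5,-42,68),(bx+5,-42,58),(bx+5,42,58)):
        a,b=proj(f,local(c,yaw,(x,y,z)));pts.append((int((a-u+.5)*K-.5),int((b-v+.5)*K-.5)))
    print(pts)
    for i,j in((0,1),(1,2),(2,3),(3,0),(0,4),(1,5),(4,5)):cv2.line(ov,pts[i],pts[j],(0,255,0),1)
    out.append(ov)
cv2.imwrite("pics/o5.png",np.hstack(out))
E
```

```text
[(41, 136), (288, 60), (273, 46), (27, 120), (43, 164), (289, 87)]
[(38, 168), (310, 64), (290, 44), (18, 147), (38, 199), (309, 93)]
```

View pics/o5.png

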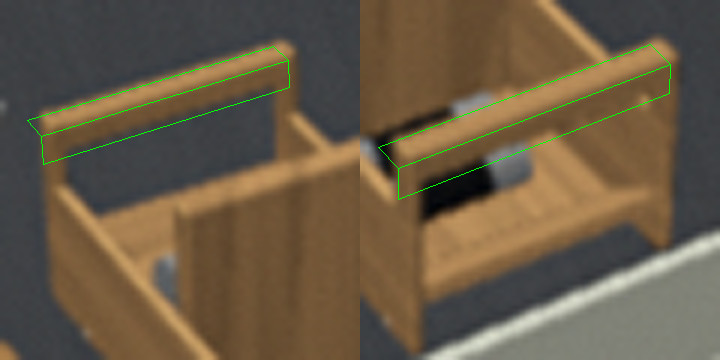

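```bash
python3 - <<'E'
from h import *
calc((521,-80.3,216,16.3),(499.3,-2.3,100,106.3))
E
```

```text
[ 0.0035 -0.2699  0.3867] -0.25
```

Emit:
step_arm(
  linear=[
    [0.0035, -0.27, 0],
    [0.0035, -0.27, 0],
    [0.0035, -0.27, 0],
    [0.0035, -0.27, 0],
    [0.0035, -0.27, 0],
    [0.0035, -0.27, 0],
    [0.0035, -0.27, 0],
    [0.0035, -0.27, 0],
    [0.0035, -0.27, 0.15],
    [0.0035, -0.27, 0.3],
    [0.0035, -0.27, 0.387],
    [0.0035, -0.27, 0.387],
    [0.0035, -0.27, 0.387],
  ],
  turn=[-0.25, -0.25, -0.25, -0.25, -0.25, -0.25, -0.25, -0.25, -0.25, -0.25, -0.25, -0.25, -0.25],
  fingers=-1,
)

```text
time_s: 12.1
ee_pos: [499.5, -2.2, 99.5]
ee_rot: [180.0, -0.0, 106.3]
force: [0.0, 0.7, 1.0]
gripper_width: 91.2
gripper_force: 0.0
```

```bash
python3 - <<'E'
from ov import *
s=env.state();print(s["ee_pos"],s["ee_rot"],s["force"],s["gripper_width"])
f=cams.grab_frame("side");cv2.imwrite("pics/s6.png",cv2.resize(f["color"][140:310,150:310],None,fx=3.5,fy=3.5,interpolation=cv2.INTER_CUBIC))
E
```

```text
[499.5222973   -2.20471396  99.49510187] [ 1.79983489e+02 -4.70671892e-04  1.06283981e+02] [0.00349974 0.69669986 0.98958414] 91.19793572963607
```

View pics/s6.png

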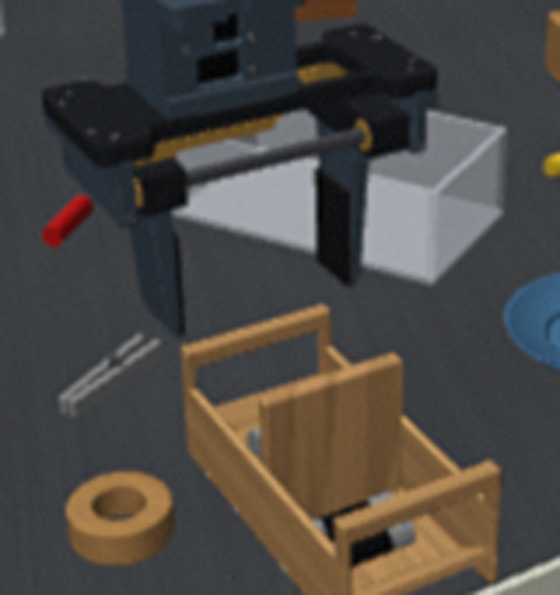

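The open fingers hang above the bar. The left pad tip corner is at (184,331), the right pad bottom corners at (318,262) and (355,283), and the bar ends at (185,360) and (329,322) on the front lower edge of its top.

```bash
python3 - <<'E'
from ov import *
f=cams.grab_frame("side");K=3.5;t=np.array([499.5,-2.2]);y=np.radians(-73.7);ex=np.array([np.cos(y),np.sin(y)]);ey=np.array([-ex[1],ex[0]])
for n,u,v,z in(("Ltip",184,331,88.5),("Rtipback",318,262,88.5),("Rtipfront",355,283,88.5),("barLfront",185,360,68),("barRfront",329,322,68),("barLback",184,347,68),("barRback",318,307,68)):
    p=ray(f,(u+.5)/K-.5+150,(v+.5)/K-.5+140,z)[:2]-t;print(n,np.round([p@ex,p@ey],1))
E
```

```text
Ltip [ 11.2 -43.3]
Rtipback [-15.9  47.9]
Rtipfront [13.6 54. ]
barLfront [  6.5 -41.9]
barRfront [11.8 38.9]
barLback [ -4.9 -37.3]
barRback [-4.6 41.2]
```

Emit:
step_arm(
  linear=[
    [0, -0.0035, 0.03],
    [0, -0.0035, 0.06],
    [0, -0.0035, 0.08],
    [0, -0.0035, 0.095],
    [0, -0.0035, 0.11],
    [0, -0.0035, 0.125],
    [0, -0.0035, 0.14],
    [0, -0.0035, 0.155],
    [0, -0.0035, 0.163],
    [0, -0.0035, 0.163],
  ],
  turn=[0, 0, 0, 0, 0, 0, 0, 0, 0, 0],
)

```text
time_s: 13.45
ee_pos: [498.0, -2.5, 50.2]
ee_rot: [-180.0, -0.0, 106.3]
force: [-0.1, 0.3, 0.1]
gripper_width: 91.1
gripper_force: 0.0
```

Emit:
step_arm(
  linear=[
    [0, 0, 0],
    [0, 0, 0],
    [0, 0, 0],
    [0, 0, 0],
    [0, 0, 0],
  ],
  turn=[0, 0, 0, 0, 0],
  fingers=1,
  force=60,
)

```text
time_s: 14.08
ee_pos: [498.6, -2.4, 50.5]
ee_rot: [179.9, 0.0, 106.3]
force: [2.5, 1.1, -0.6]
gripper_width: 83.5
gripper_force: 60.0
```

Emit:
step_arm(
  linear=[
    [0, 0, -0.01],
    [0, 0, -0.03],
    [0, 0, -0.05],
    [0, 0, -0.07],
    [0, 0, -0.08],
    [0, 0, -0.08],
    [0, 0, -0.08],
  ],
  turn=[0, 0, 0, 0, 0, 0, 0],
)

```text
time_s: 14.95
ee_pos: [497.9, -2.5, 74.2]
ee_rot: [-180.0, -0.0, 106.3]
force: [-0.7, 0.2, -4.6]
gripper_width: 83.5
gripper_force: 60.0
```

```bash
python3 - <<'E'
from ov import *
s=env.state();print(s["ee_pos"],s["force"],s["torque"],s["gripper_width"])
f=cams.grab_frame("side");cv2.imwrite("pics/s7.png",cv2.resize(f["color"][150:380,150:380],None,fx=2.5,fy=2.5,interpolation=cv2.INTER_CUBIC))
E
```

```text
[497.91620672  -2.47806461  74.21108475] [-0.74480564  0.16242744 -4.6329743 ] [0.26278205 0.14001152 0.00198977] 83.49291592231049
```

View pics/s7.png

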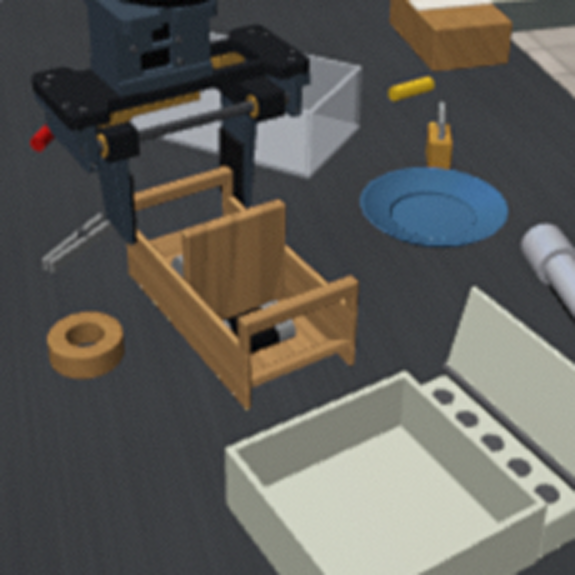

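The pads hold the tray by the bar ends with 83.5 mm opening, and it is almost fully off the shelf. I have one picture left, so I'll estimate tilt by matching the tray's silhouette in code.

Emit:
step_arm(
  linear=[
    [0, 0, -0.01],
    [0, 0, -0.04],
    [0, 0, -0.08],
    [0, 0, -0.12],
    [0, 0, -0.16],
    [0, 0, -0.19],
    [0, 0, -0.2],
    [0, 0, -0.2],
  ],
  turn=[0, 0, 0, 0, 0, 0, 0, 0],
)

```text
time_s: 16.0
ee_pos: [498.0, -2.5, 134.4]
ee_rot: [180.0, -0.0, 106.3]
force: [0.5, -0.2, -5.9]
gripper_width: 83.3
gripper_force: 60.0
```

```bash
cat > tilt.py <<'E'
from ov import *
def tilt(piv=(-81,0,58.5),yaw=-73.7,cam="side"):
    """tray tilt (slim end down) by silhouette overlap; pivot assumed at the grasp point"""
    s=env.state();f=cams.grab_frame(cam);img=f["color"]
    h=cv2.cvtColor(img,cv2.COLOR_BGR2HSV)
    m=((h[...,0]>8)&(h[...,0]<22)&(h[...,1]>70)&(h[...,2]>50)).astype(np.uint8)
    P=[[(a,y,b) for a,b in((-88,0),(88,0),(88,46),(-88,46))] for y in(-42,42)]
    P+=[[(a,y,b) for a,b in((x-5,46),(x+5,46),(x+5,68),(x-5,68))] for x in(-81,81) for y in(-42,42)]
    P+=[[(x,-42,58),(x,42,58),(x,42,68),(x,-42,68)] for x in(-86,-76,76,86)]
    P+=[[(x,-38,4),(x,38,4),(x,38,84),(x,-38,84)] for x in(-5,5)]+[[(-86,-42,23),(-86,42,23),(-59,42,4),(-59,-42,4)],[(86,-42,23),(86,42,23),(59,42,4),(59,-42,4)],[(-59,-42,0),(59,-42,0),(59,42,0),(-59,42,0)]]
    g=s["ee_pos"]+[0,0,8];c=np.cos;res=[]
    for th in range(-6,86,2):
        t=np.radians(th);k=np.zeros(m.shape,np.uint8)
        for poly in P:
            q=[]
            for x,y,z in poly:
                dx,dz=x-piv[0],z-piv[2]
                q.append(proj(f,local(g,yaw,(dx*np.cos(t)+dz*np.sin(t),y,g[2]-dx*np.sin(t)+dz*np.cos(t)))))
            cv2.fillPoly(k,[np.int32(np.round(q))],1)
        roi=cv2.dilate(k,np.ones((15,15)))
        res.append(((k&m).sum()/((k|(m&roi))>0).sum(),th))
    print("tilt (iou,deg):",[(round(float(a),3),b) for a,b in sorted(res)[::-1][:4]])
    print(np.round(s["ee_pos"],1),np.round(s["force"],2),np.round(s["torque"],2),s["gripper_width"],s["time_s"])
    return f
E
python3 - <<'E'
from tilt import *
tilt()
E
```

```text
tilt (iou,deg): [(0.846, 0), (0.836, -2), (0.832, 2), (0.798, -4)]
[498.   -2.5 134.4] [ 0.46 -0.21 -5.93] [0.22 0.12 0.01] 83.3406087282692 16.0
```

```bash
python3 - <<'E'
from h import *
calc((498,-2.5,134.4,106.3),(542.5,-204.1,220,106.3))
E
```

```text
[-0.6866 -0.0462 -0.2853] 0.0
```

Emit:
step_arm(
  linear=[
    [0, 0, -0.03],
    [-0.01, 0, -0.09],
    [-0.03, 0, -0.16],
    [-0.07, -0.004, -0.22],
    [-0.12, -0.008, -0.26],
    [-0.18, -0.012, -0.28],
    [-0.24, -0.016, -0.285],
    [-0.3, -0.02, -0.285],
    [-0.36, -0.024, -0.285],
    [-0.42, -0.028, -0.285],
    [-0.48, -0.032, -0.285],
    [-0.54, -0.036, -0.285],
    [-0.6, -0.04, -0.285],
    [-0.65, -0.044, -0.285],
    [-0.675, -0.046, -0.285],
    [-0.687, -0.046, -0.285],
    [-0.687, -0.046, -0.285],
  ],
  turn=[0, 0, 0, 0, 0, 0, 0, 0, 0, 0, 0, 0, 0, 0, 0, 0, 0],
)

```text
time_s: 18.18
ee_pos: [542.6, -204.0, 219.8]
ee_rot: [-180.0, -0.0, 106.3]
force: [-0.3, -0.3, -5.2]
gripper_width: 83.6
gripper_force: 60.0
```

```bash
python3 - <<'E'
from tilt import *
tilt()
E
```

```text
tilt (iou,deg): [(0.861, 0), (0.848, -2), (0.839, 2), (0.814, -4)]
[ 542.6 -204.   219.8] [-0.35 -0.25 -5.22] [ 0.32  0.15 -0.03] 83.58475943194527 18.175
```

Level and in position. I'll reduce the grip in steps so the tray pivots.

Emit:
step_arm(
  linear=[
    [0, 0, 0],
    [0, 0, 0],
    [0, 0, 0],
  ],
  turn=[0, 0, 0],
  force=40,
)

```text
time_s: 18.6
ee_pos: [542.6, -204.0, 219.9]
ee_rot: [180.0, -0.0, 106.3]
force: [-0.4, -0.3, -4.4]
gripper_width: 83.1
gripper_force: 40.0
```

```bash
python3 - <<'E'
from tilt import *
tilt()
E
```

```text
tilt (iou,deg): [(0.86, 0), (0.847, -2), (0.839, 2), (0.814, -4)]
[ 542.6 -204.   219.9] [-0.37 -0.32 -4.41] [ 0.27  0.12 -0.03] 83.10316336880457 18.6
```

Emit:
step_arm(
  linear=[
    [0, 0, 0],
    [0, 0, 0],
    [0, 0, 0],
  ],
  turn=[0, 0, 0],
  force=28,
)

```text
time_s: 19.02
ee_pos: [542.6, -204.2, 219.8]
ee_rot: [-180.0, -0.0, 106.3]
force: [0.5, -0.6, -4.3]
gripper_width: 84.0
gripper_force: 28.0
```

```bash
python3 - <<'E'
from tilt import *
tilt()
E
```

```text
tilt (iou,deg): [(0.862, 8), (0.85, 10), (0.84, 6), (0.817, 12)]
[ 542.6 -204.2  219.8] [ 0.46 -0.55 -4.31] [ 0.34  0.15 -0.04] 83.97966451985309 19.025
```

Emit:
step_arm(
  linear=[
    [0, 0, 0],
    [0, 0, 0],
    [0, 0, 0],
    [0, 0, 0],
  ],
  turn=[0, 0, 0, 0],
  force=25,
)

```text
time_s: 19.58
ee_pos: [542.7, -204.2, 219.8]
ee_rot: [-180.0, -0.0, 106.3]
force: [0.7, 0.8, -4.5]
gripper_width: 83.8
gripper_force: 25.0
```

```bash
python3 - <<'E'
from tilt import *
tilt()
E
```

```text
tilt (iou,deg): [(0.87, 8), (0.856, 10), (0.847, 6), (0.822, 12)]
[ 542.7 -204.2  219.8] [ 0.66  0.76 -4.52] [ 0.25  0.12 -0.02] 83.83920577669782 19.575
```

Emit:
step_arm(
  linear=[
    [0, 0, 0],
    [0, 0, 0],
    [0, 0, 0],
  ],
  turn=[0, 0, 0],
  force=20,
)

```text
time_s: 20.0
ee_pos: [542.4, -203.9, 219.6]
ee_rot: [-180.0, -0.1, 106.3]
force: [-0.2, 1.2, -5.1]
gripper_width: 83.8
gripper_force: 20.0
```

```bash
python3 - <<'E'
from tilt import *
tilt()
E
```

```text
tilt (iou,deg): [(0.693, 48), (0.691, 50), (0.686, 52), (0.677, 46)]
[ 542.4 -203.9  219.6] [-0.25  1.17 -5.12] [0.27 0.17 0.03] 83.84068613058173 20.0
```

Emit:
step_arm(
  linear=[
    [0, 0, 0],
    [0, 0, 0],
    [0, 0, 0],
  ],
  turn=[0, 0, 0],
  force=16,
)

```text
time_s: 20.42
ee_pos: [542.8, -204.3, 220.0]
ee_rot: [180.0, 0.0, 106.3]
force: [-0.5, -0.6, -4.5]
gripper_width: 84.1
gripper_force: 16.0
```

```bash
python3 - <<'E'
from tilt import *
tilt()
E
```

```text
tilt (iou,deg): [(0.754, 50), (0.747, 48), (0.746, 52), (0.737, 46)]
[ 542.8 -204.3  220. ] [-0.46 -0.61 -4.49] [0.02 0.04 0.01] 84.13029371036933 20.425
```

```bash
python3 - <<'E'
from tilt import *
a=cams.grab_frame("side")["color"][190:410,190:410];b=cams.grab_frame("top")["color"][150:280,320:470]
cv2.imwrite("pics/z8.png",np.hstack([cv2.resize(a,(400,400),interpolation=cv2.INTER_CUBIC),cv2.resize(b,(400,400),interpolation=cv2.INTER_CUBIC)]))
E
```

```text
(no output)
```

View pics/z8.png

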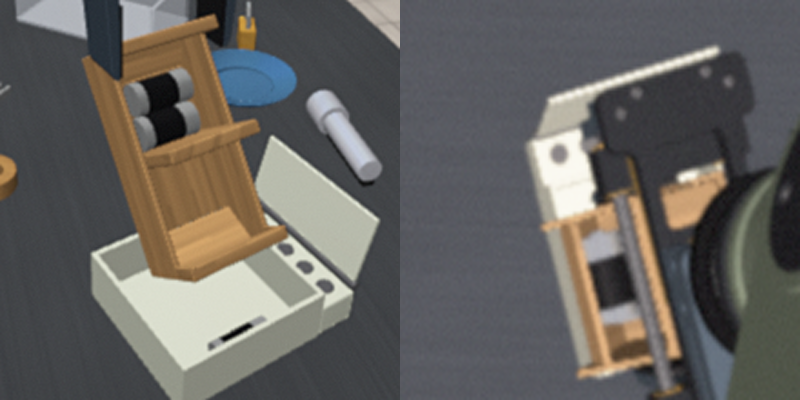

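The slim compartment is empty and a slim battery lies along the organiser's far wall at left-panel (235,335). The second one is probably hidden behind it or the wall. Both fat batteries are still in the tray at (160,90) and (165,125). I'll grip firmly and carry the tray back over the shelf.

Emit:
step_arm(
  linear=[
    [0, 0, 0],
    [0, 0, 0],
    [0, 0, -0.03],
    [0.01, 0, -0.06],
    [0.03, 0.005, -0.08],
    [0.07, 0.01, -0.08],
    [0.12, 0.015, -0.08],
    [0.17, 0.02, -0.08],
    [0.22, 0.03, -0.08],
    [0.27, 0.035, -0.08],
    [0.32, 0.04, -0.08],
    [0.36, 0.045, -0.08],
    [0.385, 0.05, -0.07],
    [0.4, 0.05, -0.04],
    [0.4, 0.05, 0.0],
    [0.4, 0.05, 0.03],
    [0.4, 0.05, 0.05],
    [0.4, 0.05, 0.06],
    [0.4, 0.05, 0.06],
  ],
  turn=[0, 0, 0, 0, 0, 0, 0, 0, 0, 0, 0, 0, 0, 0, 0, 0, 0, 0, 0],
  force=45,
)

```text
time_s: 22.95
ee_pos: [523.4, -84.9, 201.7]
ee_rot: [-180.0, -0.0, 106.3]
force: [-1.2, 0.4, -4.0]
gripper_width: 83.4
gripper_force: 45.0
```

```bash
python3 - <<'E'
from tilt import *
f=tilt()
for n in("top","side"):
    f=cams.grab_frame(n);m=np.zeros(f["color"].shape[:2],np.uint8)
    q=[proj(f,local((562,-271),16.3,(x,y,8))) for x,y in((-58,-58),(58,-58),(58,58),(-58,58))]
    cv2.fillPoly(m,[np.int32(q)],1)
    d=((f["color"].max(2)<80)&(m>0)).astype(np.uint8)
    k,l,st,ce=cv2.connectedComponentsWithStats(d)
    for s,c in zip(st[1:],ce[1:]):
        if s[4]>8:
            w=ray(f,*c,11)[:2]-[562,-271];a=np.radians(16.3);print(n,s,np.round([w[0]*np.cos(a)+w[1]*np.sin(a),-w[0]*np.sin(a)+w[1]*np.cos(a)]))
E
```

```text
tilt (iou,deg): [(0.758, 52), (0.755, 50), (0.749, 48), (0.738, 54)]
[523.4 -84.9 201.7] [-1.22  0.41 -3.96] [ 0.02  0.01 -0.03] 83.3695641328944 22.95
top [397 206  37  10 105] [ 43. -23.]
side [291 353  19  16 163] [-1. -1.]
```

Emit:
step_arm(
  linear=[
    [0, 0, 0],
    [0, 0, 0.03],
    [0, 0, 0.07],
    [0, 0, 0.1],
    [0, 0, 0.12],
    [0.03, 0, 0.14],
    [0.06, 0, 0.16],
    [0.09, 0, 0.175],
    [0.113, 0, 0.19],
    [0.14, 0, 0.21],
    [0.165, 0, 0.23],
    [0.197, 0, 0.25],
    [0.22, 0, 0.275],
    [0.245, 0, 0.3],
    [0.27, 0, 0.323],
    [0.27, 0, 0.323],
  ],
  turn=[0, 0, 0, 0, 0, 0, 0, 0, 0, 0, 0, 0, 0, 0, 0, 0],
  force=17,
)

```text
time_s: 25.1
ee_pos: [500.2, -6.7, 104.1]
ee_rot: [-179.9, -0.0, 106.3]
force: [-0.6, -0.3, -2.4]
gripper_width: 83.8
gripper_force: 17.0
```

```bash
python3 - <<'E'
from tilt import *
tilt()
E
```

```text
tilt (iou,deg): [(0.896, 20), (0.89, 18), (0.864, 22), (0.859, 16)]
[500.2  -6.7 104.1] [-0.58 -0.33 -2.36] [-0.13  0.03  0.01] 83.84132718041141 25.1
```

Emit:
step_arm(
  linear=[
    [0.02, 0, 0.025],
    [0.04, 0, 0.055],
    [0.06, 0, 0.085],
    [0.075, 0, 0.115],
    [0.09, 0, 0.14],
    [0.1, 0, 0.158],
    [0.1, 0, 0.168],
    [0.1, 0, 0.172],
    [0.1, 0, 0.172],
  ],
  turn=[0, 0, 0, 0, 0, 0, 0, 0, 0],
)

```text
time_s: 26.28
ee_pos: [492.2, 21.9, 53.4]
ee_rot: [-180.0, -0.0, 106.3]
force: [-0.9, 2.1, -0.9]
gripper_width: 83.8
gripper_force: 17.0
```

```bash
python3 - <<'E'
from tilt import *
tilt()
E
```

```text
tilt (iou,deg): [(0.91, 0), (0.895, 2), (0.869, 4), (0.864, -2)]
[492.2  21.9  53.4] [-0.94  2.05 -0.91] [ 0.13  0.09 -0.01] 83.7610816248958 26.275
```

Emit:
step_arm(
  linear=[
    [0, 0, 0.005],
    [0, 0, 0.005],
  ],
  turn=[0, 0],
)

```text
time_s: 26.58
ee_pos: [492.3, 21.8, 52.8]
ee_rot: [180.0, -0.0, 106.3]
force: [-2.1, 2.4, 6.9]
gripper_width: 83.8
gripper_force: 17.0
```

Emit:
step_arm(
  linear=[
    [0, 0, 0],
    [0, 0, 0],
    [0, 0, 0],
    [0, 0, 0],
    [0, 0, -0.02],
    [0, 0, -0.06],
    [0, 0, -0.1],
    [0, 0, -0.15],
    [0, 0, -0.25],
    [0, 0, -0.4],
    [0, 0, -0.6],
    [0.2, 0, -0.65],
    [0.4, 0, -0.65],
    [0.6, 0, -0.65],
    [0.7, 0, -0.65],
    [0.7, 0, -0.65],
  ],
  turn=[0, 0, 0, 0, 0, 0, 0, 0, 0, 0, 0, 0, 0, 0, 0, 0],
  fingers=-1,
)

```text
time_s: 28.58
ee_pos: [432.7, 224.8, 247.7]
ee_rot: [179.9, -0.0, 106.5]
force: [-0.3, 0.4, 0.6]
gripper_width: 91.2
gripper_force: 0.0
```

```bash
python3 - <<'E'
from ov import *
s=env.state();print(s["ee_pos"],s["force"],s["gripper_width"])
a=np.radians(16.3)
for n in("top","side"):
    f=cams.grab_frame(n);g=f["color"].max(2)
    cv2.imwrite(f"pics/end_{n}.png",f["color"])
    for nm,c,yaw,hx,hy,z in(("org",(562,-271),16.3,60,60,8),("tray",(512,-52),-73.7,58,38,10)):
        m=np.zeros(g.shape,np.uint8);cv2.fillPoly(m,[np.int32([proj(f,local(c,yaw,(x*hx,y*hy,z))) for x,y in((-1,-1),(1,-1),(1,1),(-1,1))])],1)
        k,l,st,ce=cv2.connectedComponentsWithStats(((g<70)&(m>0)).astype(np.uint8))
        for q,ctr in zip(st[1:],ce[1:]):
            if q[4]>8:
                w=ray(f,*ctr,z)[:2]-c;b=np.radians(yaw);print(n,nm,q,np.round([w[0]*np.cos(b)+w[1]*np.sin(b),-w[0]*np.sin(b)+w[1]*np.cos(b)]))
E
```

```text
[432.70759879 224.83446014 247.70825042] [-0.30155076  0.36424206  0.58591173] 91.23536171795394
top org [433 225   8  12  59] [ -8. -55.]
top org [410 230   7  12  53] [-6. -4.]
top tray [281 251  26  15 289] [-26.   0.]
side org [291 353  19  16 159] [1. 1.]
```

```bash
python3 - <<'E'
import cv2
a=cv2.imread("pics/top0.png");b=cv2.imread("pics/end_top.png")
for n,u,v in(("tape",312,302),("saucer",267,157),("torch",332,130),("peg",246,295),("padlock",224,136),("red",153,297),("yellow",160,123)):
    print(n,cv2.absdiff(a,b)[v-14:v+14,u-14:u+14].mean().round(1))
from workcell import env
print(env.job_done())
E
```

```text
tape 2.9
saucer 3.1
torch 3.3
peg 2.6
padlock 2.7
red 2.5
yellow 2.4
the job is handed in; nothing more can be done
None
```

I handed the job in at about 28.6 s. The last images show both slim batteries in the organiser and both fat ones still in the tray. The tray is back flat on the shelf and released, and none of the bystanders or the red and yellow look-alikes moved.

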